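# Stop the bench filter unit and take out its spent filter

### The arm

A 6-joint arm with a two-finger parallel gripper is mounted at the origin on a cart in front of the work surface, level with it; the furniture and walls round the work are solid. World frame = base frame: x ahead of the robot, y to its left, z up, the work surface at z = 0. Lengths are in mm, angles in rad, forces in N, time in s.
With the tool pointing down it reaches from about 275 to 850 mm from the base axis. Payload 5.2 kg.
Tool frame: the origin (TCP) lies at the very end of the fingers, on their centre line; the grasp point (between the pads) lies 19 mm behind it; z points along the fingers, y is the line along which they close (so a half turn about z gives the same grasp; the last joint's range is limited). The gripper opens to 85 mm and grips with 20 to 120 N. Pads are 22 mm wide; open, the fingers measure 114 mm over their backs; the gripper's body (76 mm by 85 mm) begins 54 mm behind the grasp point. The pads swing forward as they close: fully open they stand 13 mm farther back than shut.
Start: joints at [1.009, 0.259, 1.535, -0, 1.348, -0.203], TCP at [193.112, 514.988, 231.31] pointing down, gripper open.
Joint ranges: [-3.14, 3.14], [-0.91, 2.08], [0.19, 2.58], [-1.22, 4.36], [0.22, 2.71], [-3.12, 3.12]. Speed limits (rad/s): [2.57, 2.57, 3.14, 3.14, 3.14, 3.14].

### API

Orientations are given as a unit quaternion [w, x, y, z].
In Python, from rig import r, jaws, optics, get_clock, get_qpos, get_dq, get_tau, get_tool_pos, get_eef_rot, get_contact_force, get_wrist_torque, get_finger_gap, get_finger_force gives the robot as it stands. Calls block until the motion is done:
- r.reach(position, orientation): joint-space move of the TCP to a pose.
- r.line_to(position, ori=None, vel=150, until_force=None): straight line of the TCP; ori=None keeps the orientation; vel is the mean speed in mm/s. With until_force (N) it stops when the force on the tool has changed by that much, and returns True; else False.
- r.move_joints(angles): joint-space move.
- jaws.command_gripper(opening): finger opening in mm; the grip force is fixed at half the most; returns when the fingers have stopped.
- r.dwell(seconds).
- r.inverse_kinematics(position, orientation): joint angles nearest the present ones, or None.
- optics.get_image(name): name is "scene" or "top"; returns a dict with "pixels" (384x512x3 uint8, blue, green, red), "fx", "fy", "cx", "cy" (pixels), "rvec" (rotation vector, rad) and "tvec" (3), from world to camera coordinates, as OpenCV has them. Camera axes: x right, y down, z forward; pixel columns grow to the right and rows downward; lengths in mm; the calibration is good to about 2 mm. A picture is of the moment at which its call begins. There is no depth.
A pose or a line that the arm cannot do raises r.IKError and nothing moves.
- r.finish_job(): hands the job in; it is judged then, once.
Readings, each from a call of its own:
- get_clock(): time.
- get_qpos(): joint angles.
- get_dq(): joint speeds.
- get_tau(): joint torques, N m.
- get_tool_pos(): TCP position.
- get_eef_rot(): TCP orientation.
- get_contact_force(): force on the tool from outside, world axes, zero at the start.
- get_wrist_torque(): the same for the moment, N m.
- get_finger_gap(): finger opening in mm.
- get_finger_force(): force on a finger pad.
Only numpy, scipy, OpenCV 4.12 (cv2) and the standard library are available. Lean on these libraries where they do the work, as an engineer would, in place of code of your own. Each camera call takes 0.05 s, during which the arm holds its last target. There are 200 camera calls.

### The job

The filter in the grey bench filter unit is spent. Press the red mushroom stop down until it latches, then squeeze the two blue tabs of the clip-on cover together to release it, lift it off and set it down flat and right way up in the orange tray; lift the spent filter cartridge out of the bay and set it in the same tray. Set both down rather than dropping them, and leave the blue-capped bottle at the left and the white jar at the right where they stand.

Things in the scene. Friction and masses are not known exactly. Their poses are not given: they have to be found in the camera images.
- filter_unit: Grey bench filter unit fixed to the bench, 236 x 150 x 62 mm (x, y, deck height), spigot at its +x end. Origin: centre of underside, z up; its x axis points away from the robot, the stop is at its -x end. Filter bay collar on the deck, centred at x = +25 mm: 119 x 38 mm outside, 112 x 32 mm inside, rim at z = 88 mm, bay floor at z = 40 mm. Unit and tray may change places, left and right.
- stop (a joint): Travel of the red mushroom stop, m: 0 = out (start), grows as it is pressed straight down, 0.009 = fully down. A spring pushes back (1.4 N at the start, about 5 N in all to press it home) until a pawl snaps over its stem; let go, it then stays down at about 0.007. Short of that it springs back out.
- stop_top (a point): Centre of the top of the red mushroom stop (head 39 mm across, on a yellow plate): unit's x = -82 mm, y = 0, 102 mm above the bench when out.
- cover: Clip-on cover over the filter bay, grey, 129 x 46 x 42 mm (x along it, y across, height), 0.15 kg, with a blue squeeze tab in the middle of each long side. Loose, but locked down by the tabs' hooks until both are squeezed. Origin: centre of its lower edge, 66 mm above the bench on the unit; z up, x as the unit's. Its skirt hangs 22 mm outside the collar, 2 mm play: lift straight up 30 mm.
- tab_left (a joint): Angle of the blue tab on the cover's +y side, rad: 0 = at rest, hooked (start); grows as its upper paddle is pushed towards the cover's middle, 0.26 = its stop. From about 0.16 its hook is clear of the catch; both must be clear at once. A spring returns it; 3 N at the paddle moves it, 7 N brings it to its stop.
- tab_right (a joint): The same for the blue tab on the cover's -y side.
- tab_left_pad (a point): Middle of the ribbed outer face of the +y tab's paddle, where a finger presses, 43 mm above the cover's origin. Paddles: 36 mm wide (cover's x), from 27 to 51 mm above the cover's lower edge, flared; 62 mm apart over their tops at rest, about 52 mm fully squeezed, faces then upright. Gripped so at 15 to 25 N they carry the cover. Pinching below 25 mm does not release it.
- tab_right_pad (a point): The same for the -y tab's paddle. The line between the two pads is the cover's y axis.
- cartridge: Spent filter cartridge, pleated paper in a cream frame: body 108 x 28 x 48 mm (x, y, height), 0.12 kg, loose in the bay under the cover with 2 mm play, its body's top level with the collar's rim. Origin: centre of its underside; z up, x as the unit's.
- cartridge_grip (a point): Middle of the cartridge's green pull grip, a block 64 x 18 x 16 mm (x, y, height) on its top, from 48 to 64 mm above the cartridge's underside; this point is 56 mm above it. It stands above the rim once the cover is off: pinch it across its 18 mm and lift straight up 55 mm.
- peach_tray: Orange plastic tray fixed on the bench, 279 (its x) by 409 mm (its y), walls 52 mm high, long side pointing roughly away from the robot. Origin: centre of underside, z up; -y is its far end, where a flat packet (75 x 125 x 14 mm) lies about 120 mm from the middle. Free floor: x from -120 to 120 mm, y from -70 to 180 mm.
- tray_floor (a point): Centre of the tray's floor, 4 mm above the bench.
- reagent_bottle_1: Bystander: clear bottle with a blue cap, 56 mm across, 97 mm high, standing at the near left. Origin: centre of its base.
- jar_salts: Bystander: white wide-neck jar with a black cap, 68 mm across, 118 mm high, standing at the right. Origin: centre of its base.

How it is judged (in metres and radians):
On the way, in this order (a step that is already met when the one before it is completed fails the run):
1. the red mushroom stop has been pressed down until it stays down by itself (travel over 5 mm, nothing touching it) while the cover is still on (value of joint stop above 0.005 m and contact force between each of the arm, the fingers and stop below 0.2 N and z of cover in the frame of filter_unit below 0.07 m), for 0.2 s.
2. both tabs are squeezed in together (over 0.16 rad each) by the fingers while the cover still sits on the collar (value of joint each of tab_left, tab_right above 0.16 rad and contact force between the fingers and cover above 1 N and z of cover in the frame of filter_unit below 0.072 m and horizontal distance between cover and cartridge below 0.006 m), for 0.1 s.
3. the cover has been lifted clear of the collar (30 mm or more) in the fingers (z of cover in the frame of filter_unit above 0.096 m and contact force between the fingers and cover above 0.5 N), for 0.1 s.
At the end, for the whole second after the job is handed in: Stop latched down (over 5 mm). Cover in the tray, right way up within 14 degrees, origin within 105 mm (tray x) and 170 mm (y) of its middle, under 35 mm high. Cartridge in the tray in any attitude, origin within 120 mm (x) and 185 mm (y), under 45 mm high. Both at rest (value of joint stop above 0.005 m and x of cover in the frame of peach_tray between -0.105 and 0.105 m and y of cover in the frame of peach_tray between -0.17 and 0.17 m and z of cover in the frame of peach_tray below 0.035 m and angle between cover's own z axis and vertical below 0.25 rad and x of cartridge in the frame of peach_tray between -0.12 and 0.12 m and y of cartridge in the frame of peach_tray between -0.185 and 0.185 m and z of cartridge in the frame of peach_tray below 0.045 m and linear speed of each of cover, cartridge below 0.03 m/s); the robot touches nothing.
It fails at once if the cover came off its collar while the stop was not latched down (z of cover in the frame of filter_unit above 0.08 m and value of joint stop below 0.005 m).
It fails at once if the cover was dropped (fell free for more than about 50 mm) (linear speed of cover above 1 m/s and contact force between the fingers and cover below 0.05 N).
It fails at once if the cartridge was dropped (fell free for more than about 50 mm) (linear speed of cartridge above 1 m/s and contact force between the fingers and cartridge below 0.05 N).
It fails at once if the blue-capped bottle or the jar was moved by more than 30 mm (distance of any of reagent_bottle_1, jar_salts from where it was at the start of the episode above 0.03 m).
It also fails if it takes over 72 s, if anything falls off the work surface, if the arm or the gripper's body presses on something with over 40 N, if the wrist force passes 120 N, or if a joint passes its speed limit or range.

## Working session

There is one attempt and no reset: what is moved stays moved. The work goes in short steps, each a Python script; the robot and the scene stay as the last script left them, time stands still between calls to the robot, and variables do not carry over. Pictures are saved under pics/ and viewed, at most 10 in all, crops included, and the job is handed in when it is done.

```bash
mkdir -p pics; python3 - <<'E'
from rig import *
import cv2
for n in("scene","top"):
    d=optics.get_image(n); cv2.imwrite(f"pics/{n}0.png",cv2.resize(d["pixels"],(800,600),interpolation=cv2.INTER_CUBIC)); print(n,[d[k] for k in("fx","fy","cx","cy","rvec","tvec")])
    cv2.imwrite(f"pics/raw_{n}.png",d["pixels"])
print(get_clock(),get_tool_pos(),get_eef_rot())
E
```

```text
scene [456.42779378337593, 456.42779378337593, 254.5595144015056, 195.17377571784726, array([ 2.01677068, -1.14685288,  0.5668453 ]), array([-266.68537352,  348.97464716, 1272.71993691])]
top [417.957104622536, 417.957104622536, 253.53930645975345, 189.5888506544195, array([ 2.15075132, -2.09618544,  0.21868354]), array([ -44.71792223,  489.81750464, 1199.61833535])]
0.1 [192.84685306 514.572994   230.5716965 ] [-3.08429058e-04  1.78442698e-01  9.83949953e-01 -7.73406885e-04]
```

View pics/top0.png

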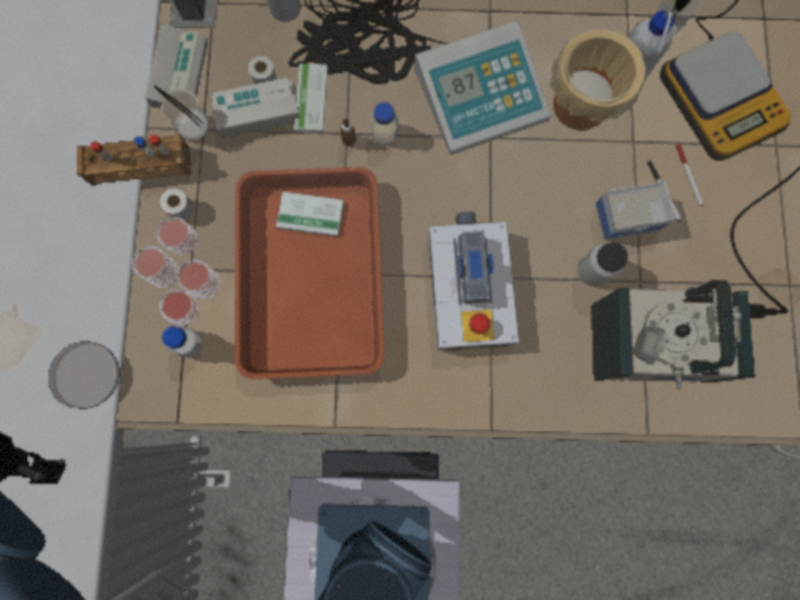

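View pics/scene0.png

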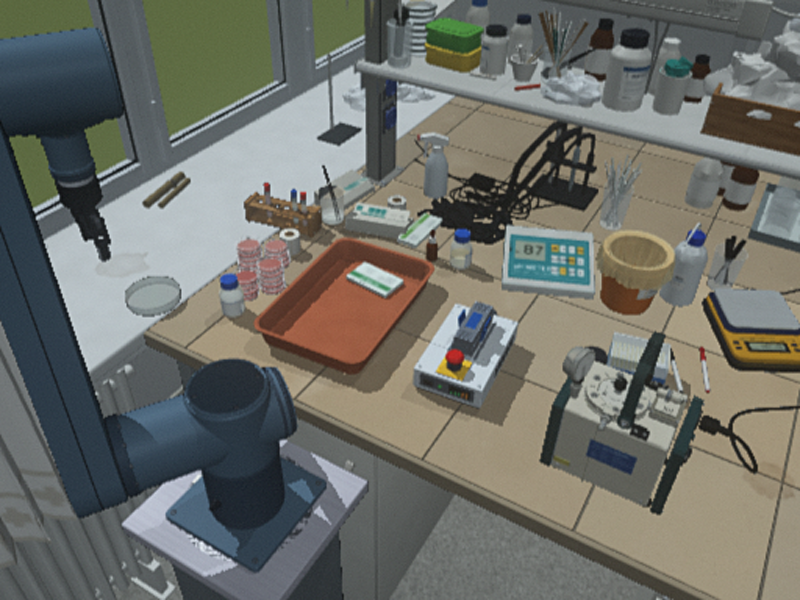

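Top view: the tray's rim corners are near (237,172), (377,170), (382,375) and (237,376). The unit's deck corners are near (430,226), (508,223), (518,344) and (439,349), and the red stop is at (480,323). Next I'll enlarge the unit in both views.

```bash
python3 - <<'E'
import cv2,numpy as np
t=cv2.imread("pics/raw_top.png")[130:230,265:340]; s=cv2.imread("pics/raw_scene.png")[185:265,260:335]
a=cv2.resize(t,None,fx=5.2,fy=5.2,interpolation=cv2.INTER_CUBIC); b=cv2.resize(s,None,fx=5.2,fy=5.2,interpolation=cv2.INTER_CUBIC)
o=np.zeros((520,800,3),np.uint8); o[:520,:390]=a; o[:b.shape[0],400:400+b.shape[1]]=b
cv2.imwrite("pics/crop0.png",o)
for n,f in(("top",(265,340,130,230)),("scene",(260,335,185,265))):
    im=cv2.imread(f"pics/raw_{n}.png"); x0,x1,y0,y1=f; c=im[y0:y1,x0:x1].astype(int)
    B,G,R=c[...,0],c[...,1],c[...,2]
    for nm,m in(("red",(R>110)&(G<70)&(B<70)),("blue",(B-R>40)),("yel",(R>150)&(G>110)&(B<90))):
        k,l,st,ce=cv2.connectedComponentsWithStats(m.astype(np.uint8))
        print(n,nm,[(st[i].tolist(),(ce[i]+[x0,y0]).round(1).tolist()) for i in range(1,k) if st[i,4]>3])
E
```

```text
top red [([36, 71, 13, 12, 118], [306.7, 206.6])]
top blue [([35, 30, 9, 18, 139], [304.0, 168.7]), ([48, 33, 3, 11, 19], [313.8, 167.7]), ([29, 35, 1, 10, 10], [294.0, 169.5])]
top yel [([31, 68, 19, 20, 153], [302.6, 208.1])]
scene red [([25, 38, 12, 9, 80], [290.8, 227.5])]
scene blue [([33, 13, 5, 10, 29], [294.9, 202.3]), ([38, 14, 11, 12, 79], [303.0, 204.5]), ([49, 18, 5, 9, 16], [310.9, 207.1])]
scene yel [([20, 44, 13, 14, 67], [285.0, 236.4]), ([36, 46, 6, 4, 18], [298.2, 232.4])]
```

View pics/crop0.png

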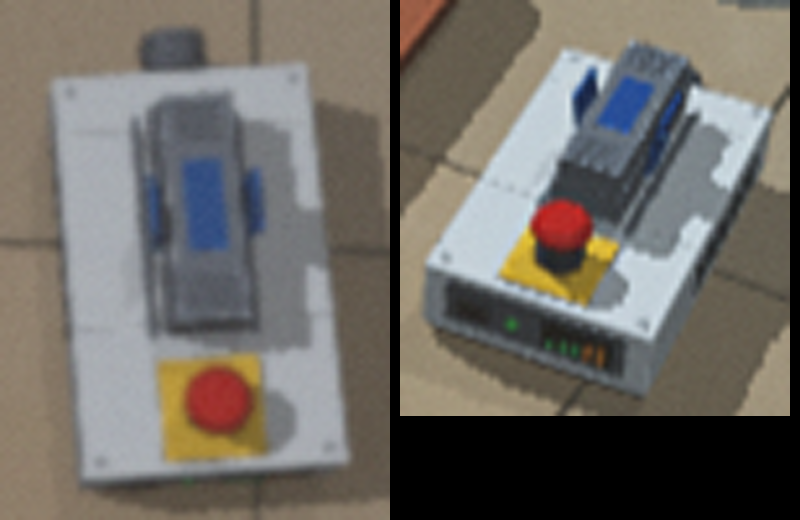

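The left half is the top view and the right half the scene view. Deck corners in crop pixels: top (53,78), (305,65), (348,462), (84,480); scene, after removing the 400 px offset, (163,52), (370,110), (250,335), (28,263).

```bash
cat >h.py <<'E'
from rig import *
import numpy as np,cv2
from scipy.spatial.transform import Rotation as R
def proj(d,P): return cv2.projectPoints(np.asarray(P,float),d["rvec"],d["tvec"],np.array([[d["fx"],0,d["cx"]],[0,d["fy"],d["cy"]],[0,0,1.]]),None)[0][:,0]
def loc(p,P):
    c,s=np.cos(p[2]),np.sin(p[2]); P=np.asarray(P,float)
    return np.c_[p[0]+c*P[:,0]-s*P[:,1],p[1]+s*P[:,0]+c*P[:,1],P[:,2]]
def quat(yaw):  # tool down, tool y along world direction yaw+90deg
    q=(R.from_euler('z',yaw)*R.from_quat([1,0,0,0])).as_quat(); return q[[3,0,1,2]]
E
python3 - <<'E'
from h import *
from scipy.optimize import least_squares
T,S=optics.get_image("top"),optics.get_image("scene")
f=lambda a,o:(np.array(a)+.5)/5.2-.5+o
tc=f([(53,78),(305,65),(348,462),(84,480)],[265,130]); sc=f([(163,52),(370,110),(250,335),(28,263)],[260,185])
C=[(118,75,62),(118,-75,62),(-118,-75,62),(-118,75,62)]
st=[(-82,0,96)]
def res(p):
    return np.r_[(proj(T,loc(p,C+st))-np.r_[tc,[[306.7,206.6]]]).ravel(),(proj(S,loc(p,C+st))-np.r_[sc,[[290.8,227.5]]]).ravel()]
r1=least_squares(res,[500,-50,0.05]); print("unit",r1.x,r1.fun.round(1).tolist())
for nm,a,b in(("top",0,10),("scene",10,20)):
    q=least_squares(lambda p:res(p)[a:b],r1.x); print(nm,q.x,q.fun.round(1).tolist())
p=r1.x
for z in(0,):
  print("pads pred top",proj(T,loc(p,[(25,30,109),(25,-30,109),(25,0,108)])),"scene",proj(S,loc(p,[(25,30,109),(25,-30,109),(25,0,108)])))
g=lambda a:(np.array(a)+.5)*.64-.5
tt=g([(237,171),(377,168),(383,376),(237,378)]); 
TC=[(139.5,-204.5,52),(-139.5,-204.5,52),(-139.5,204.5,52),(139.5,204.5,52)]
q=least_squares(lambda p:(proj(T,loc(p,TC))-tt).ravel(),[500,150,-1.57]);print("tray",q.x,q.fun.round(1).tolist())
sq=g([(255,322),(363,368),(435,262),(345,238)]);print("tray scene pred",(proj(S,loc(q.x,[TC[3],TC[2],TC[1],TC[0]]))-sq).round(1).tolist())
E
```

```text
unit [ 5.17309185e+02 -1.76841237e+02  9.32618002e-02] [-0.5, 0.1, 0.4, -0.5, 0.3, 0.5, -0.1, 0.5, 0.0, 0.1, 0.0, -1.5, 0.7, -0.6, 0.7, 0.8, -1.0, -0.3, -0.0, -0.3]
top [ 5.17833411e+02 -1.76841453e+02  9.12920830e-02] [-0.4, -0.1, 0.5, -0.6, 0.2, 0.4, -0.2, 0.3, -0.0, -0.1]
scene [ 5.16028840e+02 -1.77093053e+02  9.62461692e-02] [-0.2, -1.2, 0.6, -0.4, 0.7, 1.0, -1.0, 0.1, -0.1, 0.0]
pads pred top [[293.45666891 169.89457224]
 [314.25344572 168.56176618]
 [303.8161842  169.31177911]] scene [[294.36884563 201.70569211]
 [311.49633995 206.90323355]
 [302.85278522 204.5193481 ]]
tray [537.43553544 137.38023644  -4.65389107] [-0.0, 0.1, 0.9, -0.4, 1.1, -0.9, -1.9, 1.0]
tray scene pred [[-5.2, 2.7], [-3.1, 0.1], [3.3, 1.9], [-2.1, -2.0]]
```

```bash
cat >>h.py <<'E'
U=[517.3,-176.9,0.093]; TR=[537.4,137.4,1.629]
E
python3 - <<'E'
from h import *
s=loc(U,[(-82,0,0)])[0]; q=quat(U[2])
print(s,r.inverse_kinematics([s[0],s[1],180],q),get_qpos())
r.reach([s[0],s[1],180],q); jaws.command_gripper(0)
print(get_clock(),get_tool_pos(),get_contact_force(),get_finger_gap())
r.line_to([s[0],s[1],108],vel=100)
print(r.line_to([s[0],s[1],92],vel=15,until_force=12),get_tool_pos(),get_contact_force(),get_clock())
r.line_to([s[0],s[1],165],vel=100)
d=optics.get_image("scene"); t=optics.get_image("top")
o=np.hstack([cv2.resize(d["pixels"][165:265,250:345],(380,400)),cv2.resize(t["pixels"][130:230,260:355],(380,400))]);cv2.imwrite("pics/p1.png",o)
E
```

```text
[ 435.65435349 -184.51501187    0.        ] [-6.37015873e-01  1.64017966e-01  1.78905021e+00 -4.44089210e-16
  1.18852448e+00  8.40780453e-01] [ 1.00919827e+00  2.59108760e-01  1.53567674e+00  2.83104378e-06
  1.34798952e+00 -2.02814557e-01]
3.5917 [ 435.62850201 -184.53989021  179.99431989] [0.28505762 0.00512097 0.21580836] -0.26212247426198304
False [ 435.85843974 -184.67357546   92.6937606 ] [-2.77220007 -0.06728609  8.26369595] 5.675
```

View pics/p1.png

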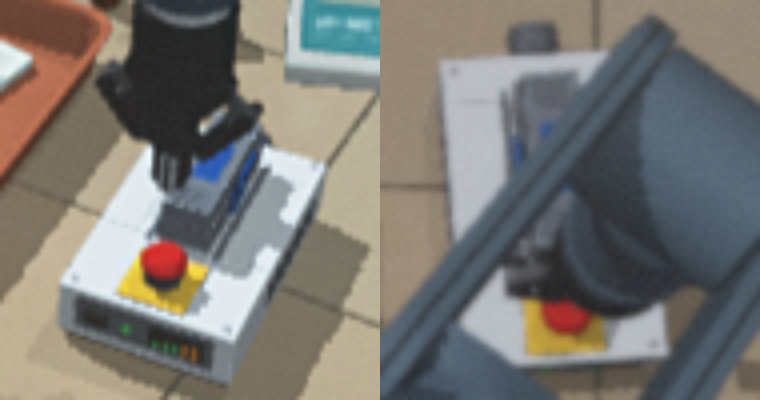

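The stop now sits lower: red head at about raw (291,230.5), against 227.5 before, and the press reached its full depth. It looks latched, so I'll grip the cover next.

```bash
python3 - <<'E'
from h import *
im=optics.get_image("scene")["pixels"].astype(int)[215:250,275:310]
m=(im[...,2]>110)&(im[...,1]<70)&(im[...,0]<70); y,x=np.nonzero(m); print("red",x.mean()+275,y.mean()+215)
c=loc(U,[(25,0,0)])[0]; q=quat(U[2])
jaws.command_gripper(85)
r.line_to([c[0],c[1],165],q,vel=120)
print(r.line_to([c[0],c[1],87],vel=70,until_force=10),get_tool_pos(),get_contact_force())
for g in(62,57,54,52,50,48):
    jaws.command_gripper(g); print(g,get_finger_gap(),get_finger_force(),get_contact_force().round(1),get_clock())
    if np.max(np.abs(get_finger_force()))>20: break
E
```

```text
red 290.81081081081084 229.56756756756758
False [ 542.5738564  -174.75964647   87.53733724] [-0.42245662  0.99545873  0.33537696]
62 61.83479922453288 0.8349906740477309 [-0.1 -0.3  1.9] 10.1583
57 57.13708796094197 3.8535213097929955 [-0.3 -0.4  5.1] 10.3833
54 54.219576951574254 4.363151555444347 [0.  0.4 5.5] 10.6
52 51.802875439895054 5.025785196048673 [0.1 0.4 6.3] 10.8167
50 50.61859914752275 28.681637567351572 [-1.7 -0.3  7.8] 11.0333
```

```bash
python3 - <<'E'
from h import *
r.dwell(0.3); f0=get_contact_force()
p=get_tool_pos(); z=p.copy()
z[2]=p[2]+12; print(r.line_to(z,vel=30,until_force=25),(get_contact_force()-f0).round(1),get_finger_gap(),get_finger_force())
z[2]=p[2]+45; print(r.line_to(z,vel=50,until_force=25),(get_contact_force()).round(1),get_finger_gap(),get_finger_force())
z[2]=p[2]+110; r.line_to(z,vel=100); print(get_contact_force().round(1),get_finger_gap(),get_finger_force(),get_clock())
d=optics.get_image("scene"); cv2.imwrite("pics/p2.png",cv2.resize(d["pixels"][125:265,230:370],(600,600)))
E
```

```text
False [  1.1  -0.3 -10.4] 50.34490199414621 27.502649789093994
False [-0.2  0.5 -2. ] 50.839841154600485 27.502782823867165
[ 0.3 -0.3 -1.6] 50.314870204866544 27.50405403552577 13.5333
```

View pics/p2.png

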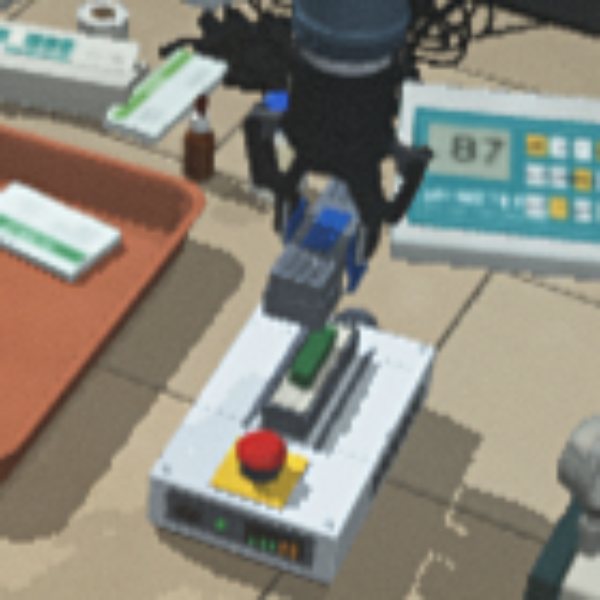

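The cover is held level in the fingers at about (310,270), and the green grip of the cartridge shows in the bay. The stop stays down. Now to place the cover.

```bash
python3 - <<'E'
from h import *
q=quat(TR[2]-np.pi/2)
c=loc(TR,[(-48,45,0)])[0]; print(c)
r.line_to([c[0],c[1],197],q,vel=170)
r.line_to([c[0],c[1],45],vel=120)
print(r.line_to([c[0],c[1],22],vel=20,until_force=4),get_tool_pos(),get_contact_force().round(1),get_clock())
for g in(54,58,64,80): jaws.command_gripper(g)
print(get_finger_force(),get_contact_force().round(1))
r.line_to([c[0],c[1],200],vel=120); print(get_clock())
# over cartridge
k=loc(U,[(25,0,0)])[0]
r.line_to([k[0],k[1],200],quat(U[2]),vel=190)
jaws.command_gripper(50)
d=optics.get_image("scene"); cv2.imwrite("pics/p3.png",cv2.resize(d["pixels"][140:265,155:355],(800,500)))
print(get_clock())
E
```

```text
[495.26840019  86.86359434   0.        ]
True [495.14552197  86.86273196  26.42327992] [ 0.2 -0.6  5.3] 17.5833
0.0 [ 0.1  0.4 -0.2]
20.1583
22.1583
```

View pics/p3.png

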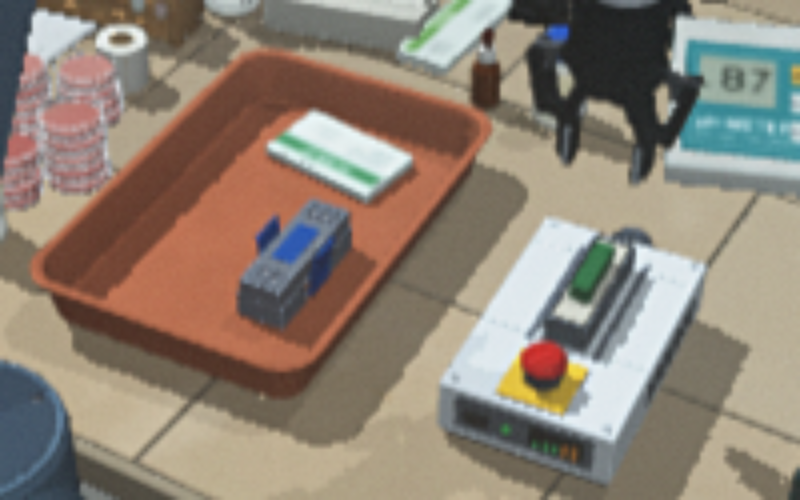

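The cover lies flat in the tray at about (295,262). The stop is down at (543,362), and the cartridge grip is at (592,270). Next the cartridge.

```bash
python3 - <<'E'
from h import *
k=loc(U,[(25,0,0)])[0]
r.line_to([k[0],k[1],110],vel=130)
print(r.line_to([k[0],k[1],90.5],vel=40,until_force=6),get_tool_pos())
jaws.command_gripper(10); print(get_finger_gap(),get_finger_force(),get_contact_force().round(1))
r.line_to([k[0],k[1],105],vel=40,until_force=20);print(get_finger_gap(),get_contact_force().round(1))
r.line_to([k[0],k[1],150],vel=70,until_force=20);print(get_finger_gap(),get_contact_force().round(1))
r.line_to([k[0],k[1],200],vel=100); print(get_finger_gap(),get_finger_force(),get_contact_force().round(1),get_clock())
d=optics.get_image("scene"); cv2.imwrite("pics/p4.png",cv2.resize(d["pixels"][140:265,155:355],(800,500)))
E
```

```text
False [ 542.13024257 -174.57256772   90.32823403]
16.449972150203347 60.4828155040741 [-0.1 -1.1  2.2]
16.01236373552156 [-0.1 -0.3 -1.6]
16.276021706805846 [ 0.6  0.5 -1.3]
15.976681459304663 59.98507618904114 [ 0.1  0.2 -2.3] 25.9833
```

View pics/p4.png

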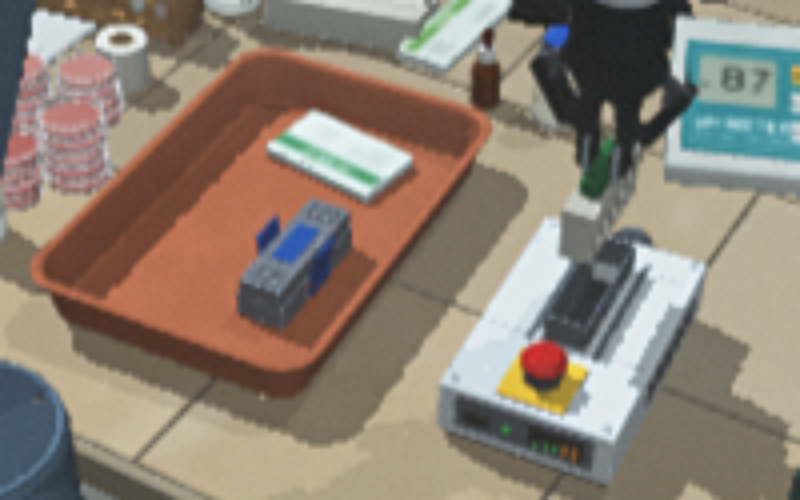

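The cartridge is clear of the bay, hanging level from the fingers at about (595,215).

```bash
python3 - <<'E'
from h import *
q=quat(TR[2]-np.pi/2)
c=loc(TR,[(52,45,0)])[0]
r.line_to([c[0],c[1],200],q,vel=170)
r.line_to([c[0],c[1],75],vel=120)
print(r.line_to([c[0],c[1],50],vel=20,until_force=4),get_tool_pos(),get_contact_force().round(1))
for g in(20,26,50): jaws.command_gripper(g)
r.line_to([c[0],c[1],220],vel=120)
r.line_to([c[0]-60,c[1]+100,260],vel=170); r.dwell(.3); print(get_clock(),get_contact_force().round(1))
d=optics.get_image("scene"); t=optics.get_image("top")
cv2.imwrite("pics/p5.png",np.hstack([cv2.resize(d["pixels"][140:265,130:340],(504,300)),cv2.resize(t["pixels"][95:250,90:240],(290,300))]))
E
```

```text
True [489.29448333 186.60424608  55.11998847] [ 0.2 -0.9  4.2]
33.9667 [ 0.3 -0.   0.4]
```

View pics/p5.png

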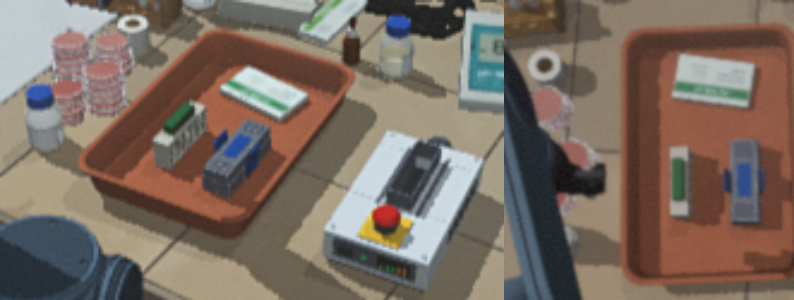

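The cartridge, at (180,135), and the cover, at (237,158), both stand upright in the tray. The stop is down at (386,222), and the bottle has not moved.

```bash
python3 -c "
from rig import *
print(r.finish_job())"
```

```text
the job is handed in; nothing more can be done
None
```

I handed the job in at about 34 s with the stop latched down and the cover and cartridge set down upright in the orange tray; the bottle and jar were left untouched, and the hand-in gave no verdict.

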